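Load the battery cell into a speaker's spring-loaded bay

ROBOT

A 6-joint arm with a two-finger parallel gripper is mounted at the origin on the work surface. World frame = base frame: x ahead of the robot, y to its left, z up, the work surface at z = 0. Lengths are in m, angles in rad, forces in N, time in s.
With the tool pointing down it reaches from about 0.325 to 0.775 m from the base axis. Payload 5.5 kg.
Tool frame: the origin (TCP) lies between the finger pads; the fingertips stand 8 mm ahead of it and the grasp point (between the pads) lies 11 mm behind it (tcp_to_tips is the distance from the TCP to the fingertips, in m); z points along the fingers, y is the direction in which the jaws open and shut (so a half turn about z gives the same grasp; the last joint's range is limited). The gripper opens to 88 mm and grips with 3 to 60 N. Pads are 20 mm wide; open, the fingers measure 115 mm over their backs; the gripper's body (75 mm by 178 mm) begins 61 mm behind the grasp point.
Start: joints at [1.28, 0.091, 1.231, -0, 1.82, -0.057], TCP at [0.139, 0.584, 0.231] pointing down, gripper open.
Joint ranges: [-2.87, 2.87], [-0.86, 2.18], [0.17, 2.46], [-1.51, 4.65], [0.06, 2.69], [-2.65, 2.65]. Speed limits (rad/s): [2.57, 2.57, 3.01, 3.14, 3.14, 3.14].

INTERFACE

Orientations are given as a unit quaternion [w, x, y, z].
In Python, from bench import * gives the robot as it stands. Calls block until the motion is done:
- move_to(position, orientation): joint-space move of the TCP to a pose.
- move_l(position, speed=0.15, orientation=None): straight line of the TCP; orientation=None keeps the orientation; speed is the mean speed in m/s.
- movej(angles): joint-space move.
- gripper_open() and close(): open the fingers fully, or close them until they stop; the grip force is fixed at half the most.
- hold(seconds).
- inverse_kinematics(position, orientation): joint angles nearest the present ones, or None.
- state(): the state.
- get_image(name): name is "scene" or "side" or "wrist"; returns a dict with "frame" (480x640x3 uint8, blue, green, red), "depth" (480x640 float32, m along the optical axis (not along the pixel's ray), 0 where there is no reading), "camera_matrix" (3x3 intrinsics, pixels), "view" (4x4, takes a point from world to camera coordinates). Camera axes: x right, y up, looking along -z (the intrinsics and any distortion apply to the point x, -y, -z); pixel columns grow to the right and rows downward; lengths in m; the calibration is good to about 2 mm. The wrist camera is an equidistant fisheye: a pixel r from the principal point sees the ray r / f radians off the axis. A picture is of the moment at which its call begins.
A pose or a line that the arm cannot do raises IKError and nothing moves.
- job_done(): hands the job in, once; it reports no verdict.
The state is a dict: "time": time; "joint_pos": joint angles; "dq": joint speeds; "joint_torque": joint torques, N m; "ee_pos": TCP position; "ee_rot": TCP orientation; "ft_force": force on the tool from outside, world axes, zero at the start; "moment": the same for the moment, N m; "finger_gap": finger opening in m.
Only numpy, scipy, OpenCV 4.12 (cv2) and the standard library are available. Lean on these libraries where they do the work, as an engineer would, in place of code of your own. Each camera call takes 0.05 s, during which the arm holds its last target. There are 200 camera calls.

TASK

Take the battery cell from its charging cradle and fit it in the open battery bay on the back of the speaker: first slide its flat end, cell leaning, under the hood and against the spring contact, then press the studded end down past the sloping catch until it is held and the cell lies flat, and let go. Press gently, never forcing it, and leave the other things on the desk alone.

Things in the scene. Friction and masses are not known exactly. Their poses are not given: they have to be found in the camera images.
- cell: Battery cell, a grey metal cylinder with dark end bands, 32 mm in diameter and 110 mm long, plus a domed steel stud (16 mm across, 9 mm long) on one end; the other end is flat. About 0.2 kg. Starts level in the cradle, axis 42 mm above the desk. Origin mid-body on the axis; x runs from the flat end to the stud end; it may spin about x.
- flat_end (a point): Centre of the cell's flat end face (55 mm from its origin along -x). Same axes as the cell.
- stud_tip (a point): Tip of the cell's domed stud (64 mm from its origin along +x). Same axes as the cell.
- cradle: Black charging cradle, fixed: base 110 x 70 x 12 mm with two V-shaped saddles, each 12 mm wide, 36 mm either side of the middle, up to 38 mm high and 46 mm across; between the saddles the space beside the cell is free for fingers down to the base. Origin at the centre of the underside, x along the cell, z up.
- speaker: White speaker lying on its front, fixed: a housing 280 x 180 x 45 mm with a 12 mm rim and the battery bay on top. Origin at the centre of its underside, x along the bay from the hood (spring end, nearer the robot) to the catch, z up. Site positions are in this frame, mm. Home, the cell is level, axis at z 71, flat end at x -59. Over 60 N between cell and speaker is forcing.
- hood_edge (a point): Middle of the front edge of the hood roof's underside: x -35, y 0, z 106. The roof is 6 thick; the hood reaches back to x -95, is open to +x, 38 wide inside; side guides flare out to x -15, up to z 81. The rest (floor) in it is at z 55. The cell goes in only leaning, flat end low: 24 to 31 degrees; at 30 its flat end centre comes home at z 72, clearing the roof.
- tail_rest (a point): Middle of the rest for the stud end: x 39, y 0, z 55 (18 long; flared cheeks 38 apart, up to z 79). Between it and the hood (x -10 to 30) the bay is open on both sides down to the housing at z 45, so fingers fit there.
- lip_edge (a point): Lower edge of the catch's lip: x 55, y 0, z 81; 44 wide. Above the lip a sloping plate leans away, 25 degrees from vertical, to x 71, z 116. Pressed down, the stud slides down the plate, pushing the cell back about 8 mm against the spring, then snaps under the lip: some 10 to 17 N down on the stud end, least if the push follows the cell back. Let go before, the cell rests on the plate at 14 to 17 degrees.
- spring (a joint): Travel of the spring contact (m): 0 when free, grows to 0.014 as it is pushed toward the speaker's -x. The push is 1.5 N at first and rises by 0.25 N per mm. About 0.004 with the cell home.
- spring_face (a point): Tip of the spring contact, a steel dome 16 mm across on a coil under the hood; free at x -55, y 0, z 71 in the speaker's frame, moving with the contact. Same axes as the speaker.
- catch (a point): Centre of the brass contact on the end wall, where the stud's tip ends up: x 60, y 0, z 71 in the speaker's frame, below the catch's lip. Same axes as the speaker.
- mug: Bystander: white mug, 76 mm across and 90 mm tall, with a handle; origin at the centre of its underside.
- mouse: Bystander: white computer mouse, 105 x 60 x 32 mm; origin at the centre of its underside.
- stapler: Bystander: black stapler, 150 x 38 x 55 mm, long along x; origin at the centre of its underside.
Not all that is in view belongs to the job. Of the things like the cell, leave any that is brown or red; of the rest the larger one is meant.

How it is judged:
By the outcome, as a careful person would: the job done as asked, in the order asked, and still so for the second after the job is handed in, with the robot touching nothing.
It also fails if it takes over 58 s, if anything falls off the work surface, if the arm or the gripper's body presses on something with over 40 N, if the wrist force passes 120 N, or if a joint passes its speed limit or range.

## Working session

There is one attempt and no reset: what is moved stays moved. The work goes in short steps, each a Python script; the robot and the scene stay as the last script left them, time stands still between calls to the robot, and variables do not carry over. Pictures are saved under pics/ and viewed, on a budget of 10 in all, crops included, one or two more only if the job needs it, and the job is handed in when it is done.

```bash
ls; mkdir -p pics
python3 - <<'E'
from bench import *
import cv2,pickle
d={n:get_image(n) for n in("scene","side")}
pickle.dump(d,open("im0.pkl","wb"))
for n in d:
    cv2.imwrite(f"pics/{n}0.png",d[n]["frame"]); print(n,d[n]["camera_matrix"],d[n]["view"], (d[n]["depth"]>0).mean())
s=state();print(s)
E
```

```text
pics
scene [[448.57085402   0.         317.89878282]
 [  0.         448.57085402 239.26807592]
 [  0.           0.           1.        ]] [[ 0.30792427  0.95133939 -0.01166201 -0.11997279]
 [-0.81784617  0.27093909  0.50766097  0.32678011]
 [ 0.48611757 -0.14678341  0.861478   -1.35367797]
 [ 0.          0.          0.          1.        ]] 0.995947265625
side [[481.36559001   0.         317.37607721]
 [  0.         481.36559001 241.28614777]
 [  0.           0.           1.        ]] [[ 0.99862931 -0.05171297  0.00807878 -0.46483601]
 [ 0.03087928  0.70672998  0.70680917 -0.08649364]
 [-0.04226072 -0.70559089  0.70735814 -1.27598385]
 [ 0.          0.          0.          1.        ]] 0.996005859375
{'time': 0.1, 'joint_pos': array([ 1.28028961e+00,  9.17618651e-02,  1.23172324e+00,  2.12465077e-05,
        1.81981079e+00, -5.67144145e-02]), 'dq': array([ 0.00220411, -0.00110167, -0.00383053,  0.000114  , -0.00147365,
        0.00012137]), 'joint_torque': array([ 2.71777644e-03, -4.47864926e+01, -4.07565343e+01,  7.00829574e-02,
        2.86228792e-02, -9.01433577e-05]), 'ee_pos': array([0.13893373, 0.58344013, 0.22965678]), 'ee_rot': array([-1.57252435e-04,  1.16627473e-01,  9.93175366e-01, -8.37043695e-04]), 'ft_force': array([ 0.2297019 , -0.55464194,  0.0491202 ]), 'moment': array([ 0.00777978, -0.00259941,  0.01903532]), 'finger_gap': 0.08798250400216115}
```

View pics/scene0.png

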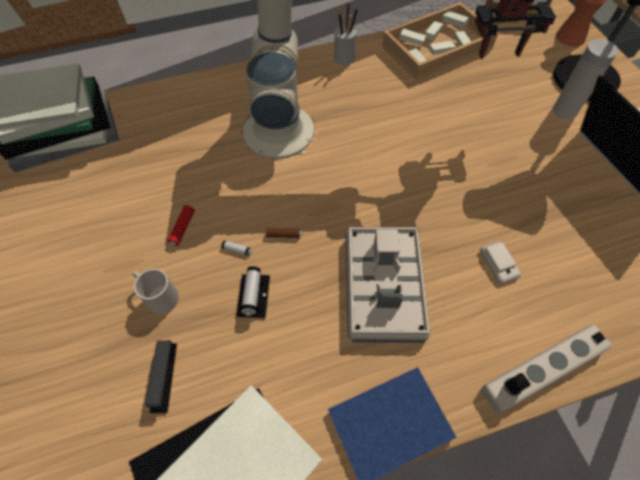

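View pics/side0.png

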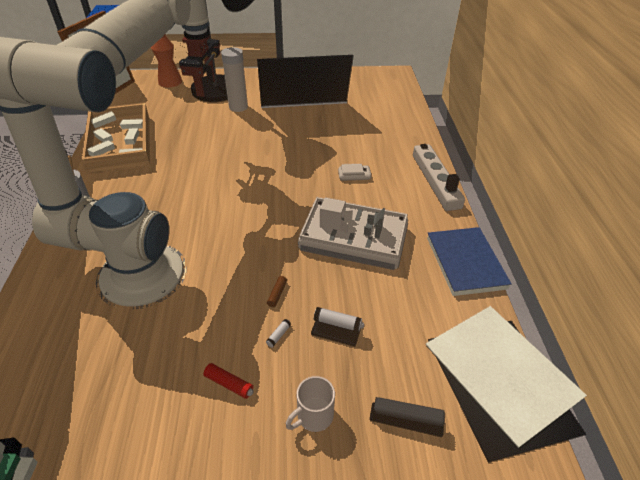

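The scene view shows the cradle with the white/grey cell at about (251,290), and the speaker at (387,283) with the hood on top at (387,248) and the catch at (388,295). The side view has the cell at (338,320) and the speaker at (355,232). The small grey cell and the brown and red ones are decoys. Next I'll measure from depth.

```bash
cat > h.py <<'E'
import numpy as np, cv2, pickle
def cloud(d):
    K=d["camera_matrix"];V=d["view"];z=d["depth"].astype(float)
    v,u=np.mgrid[0:z.shape[0],0:z.shape[1]]
    c=np.stack([(u-K[0,2])/K[0,0]*z,-(v-K[1,2])/K[1,1]*z,-z],-1)
    return (c-V[:3,3])@V[:3,:3]   # R^T (c-t)
def rect(p):
    r=cv2.minAreaRect((p[:,:2]*1000).astype(np.float32)); return [np.round(x,1) for x in r]
E
python3 - <<'E'
from h import *
D=pickle.load(open("im0.pkl","rb"))
for n,cb,sb in(("scene",(225,255,285,330),(330,215,440,350)),("side",(300,300,375,355),(290,190,420,280))):
    d=D[n];P=cloud(d)
    f=P[(P[...,2]<.01)&(P[...,2]>-.01)&(d["depth"]>0)];print(n,"desk z",np.median(f[:,2]))
    def sel(b,lo,hi):
        q=P[b[1]:b[3],b[0]:b[2]].reshape(-1,3);return q[(q[:,2]>lo)&(q[:,2]<hi)]
    for nm,b,lo,hi in(("cell",cb,.045,.07),("cellcradle",cb,.005,.02),("spk rim",sb,.035,.052),("hood+catch",sb,.075,.13),("hoodtop",sb,.108,.125)):
        q=sel(b,lo,hi)
        if len(q)>4: print(nm,len(q),rect(q),"mean",q.mean(0).round(4),"zmax",np.percentile(q[:,2],98).round(4))
E
```

```text
scene desk z 0.0001609550648790634
cell 617 [array([ 506.3, -202. ]), array([ 31.4, 119.1]), np.float64(69.7)] mean [ 0.5071 -0.2009  0.054 ] zmax 0.0601
cellcradle 621 [array([ 482.9, -174.7]), array([107.6, 164.5]), np.float64(70.1)] mean [ 0.5105 -0.1974  0.0117] zmax 0.0173
spk rim 6092 [array([578.6, 105.1]), array([179.8, 273. ]), np.float64(71.3)] mean [0.5936 0.0967 0.0451] zmax 0.0507
hood+catch 912 [array([566.5, 109.8]), array([ 59.6, 170.2]), np.float64(69.2)] mean [0.555  0.1119 0.1021] zmax 0.116
hoodtop 552 [array([565.7, 108.8]), array([ 49.6, 169.1]), np.float64(70.7)] mean [0.5294 0.1216 0.1124] zmax 0.1163
side desk z 0.0012258163398286663
cell 582 [array([ 505.2, -202.6]), array([ 32. , 118.5]), np.float64(70.3)] mean [ 0.5027 -0.2058  0.0548] zmax 0.0609
cellcradle 642 [array([ 505.8, -189.7]), array([147.5, 183.9]), np.float64(88.6)] mean [ 0.4968 -0.217   0.012 ] zmax 0.0185
spk rim 3125 [array([573.3, 103.7]), array([179.7, 278.7]), np.float64(71.4)] mean [0.582  0.0835 0.0458] zmax 0.0512
hood+catch 725 [array([563.9, 108.1]), array([ 63.5, 169.3]), np.float64(71.4)] mean [0.5417 0.1088 0.1   ] zmax 0.1166
hoodtop 331 [array([564.5, 110.7]), array([ 54.9, 169.5]), np.float64(72.3)] mean [0.529  0.1198 0.113 ] zmax 0.1172
```

Run:
```python
import cv2,pickle,numpy as np
D=pickle.load(open("im0.pkl","rb"))
a=cv2.resize(D["scene"]["frame"][215:350,225:440],None,fx=3.6,fy=3.6,interpolation=cv2.INTER_CUBIC)[:,:780]
cv2.imwrite("pics/crop.png",a)
```

```text
(no output)
```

View pics/crop.png

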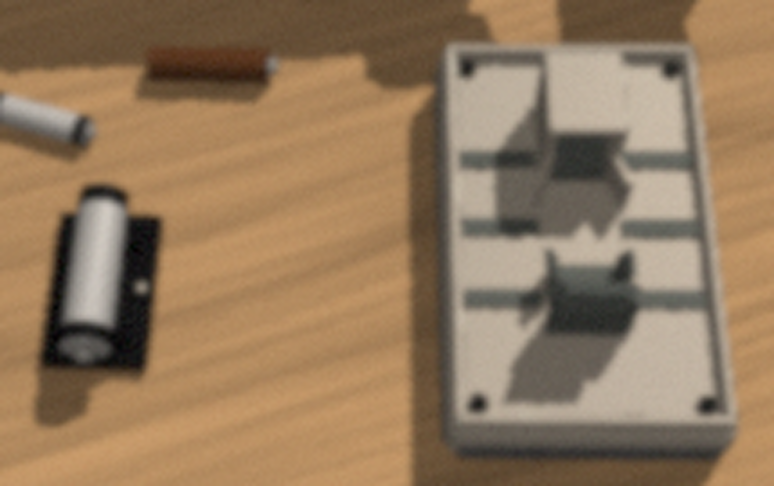

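Cell axis is near (506,-202) mm and the speaker near (575,106) mm, both at a yaw of about -19 to -20 degrees. The stud faces world +x, since the steel disc shows at the near end (85,345 in the crop). Speaker size reads 280x180 and cell height 60 mm, both as given. I'll take a closer wrist look at each on the way.

```bash
cat >> h.py <<'E'
from scipy.spatial.transform import Rotation as Rn
def frame(yaw,tilt=0):  # cell axes as columns, tilt>0 lifts the stud
    return (Rn.from_euler('z',yaw,degrees=True)*Rn.from_euler('y',-tilt,degrees=True)).as_matrix()
def tool(yaw,tilt=0):   # tool quaternion wxyz gripping a cell with these axes
    C=frame(yaw,tilt); q=Rn.from_matrix(np.c_[-C[:,0],C[:,1],-C[:,2]]).as_quat(); return q[[3,0,1,2]]
def wcloud(d):
    K=d["camera_matrix"];V=d["view"];z=d["depth"].astype(float)
    v,u=np.mgrid[0:z.shape[0],0:z.shape[1]]
    a=(u-K[0,2])/K[0,0];b=(v-K[1,2])/K[1,1];r=np.hypot(a,b)+1e-9;t=np.tan(np.minimum(r,1.5))*z/r
    c=np.stack([a*t,-b*t,-z],-1)
    return (c-V[:3,3])@V[:3,:3]
E
python3 - <<'E'
from bench import *
from h import *
move_to([.555,.112,.36],tool(-18.8)); a=get_image("wrist"); print(state()["time"],state()["joint_pos"].round(2))
move_to([.505,-.203,.24],tool(-20)); b=get_image("wrist"); print(state()["time"],state()["joint_pos"].round(2))
pickle.dump((a,b),open("im1.pkl","wb"))
cv2.imwrite("pics/w.png",cv2.resize(np.vstack([a["frame"],b["frame"]]),(450,600)) if 0 else np.hstack([cv2.resize(x["frame"],(400,300)) for x in(a,b)]))
for d,(cx,cy),L in((a,(.575,.106),.16),(b,(.505,-.203),.08)):
    P=wcloud(d);q=P[(d["depth"]>0)];q=q[np.hypot(q[:,0]-cx,q[:,1]-cy)<L]
    print("z pct",np.percentile(q[:,2],[2,50,98]).round(4))
    for lo,hi in((.035,.052),(.052,.07),(.075,.13),(.108,.125)):
        s=q[(q[:,2]>lo)&(q[:,2]<hi)]
        if len(s)>5: print(lo,len(s),rect(s),s.mean(0).round(4))
E
```

```text
2.4417 [ 0.14  0.07  1.02  0.    2.05 -1.1 ]
3.775 [-0.44 -0.06  1.36  0.    1.83 -1.67]
z pct [-3.000e-04  4.461e-01  4.753e-01]
0.035 19732 [array([570.4, 109.2]), array([181.1, 270.3]), np.float64(71.3)] [0.5658 0.1109 0.0456]
0.052 3706 [array([574.6, 108.1]), array([171.1, 269.3]), np.float64(71.3)] [0.5737 0.1091 0.0561]
0.075 3834 [array([565.8, 111.2]), array([ 60.8, 170.2]), np.float64(71.3)] [0.5513 0.1157 0.1067]
0.108 2818 [array([566. , 111.2]), array([ 49.9, 170.1]), np.float64(72.0)] [0.5283 0.1236 0.1125]
z pct [-3.000e-04  3.309e-01  3.564e-01]
0.035 993 [array([ 505.6, -200.8]), array([ 44.7, 117.1]), np.float64(70.0)] [ 0.4998 -0.1978  0.0459]
0.052 2994 [array([ 502.6, -199.5]), array([ 27.2, 110.2]), np.float64(69.5)] [ 0.5002 -0.199   0.0563]
```

View pics/w.png

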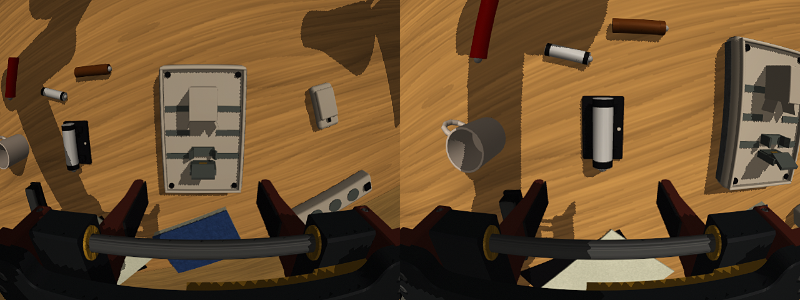

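The wrist pictures show the speaker with its hood at (203,105) and its catch at (203,165) in the left half. In the right half the cell is at (602,133), its stud end toward the bottom of the image (world +x). The cell origin agrees across three cameras to 2 mm: (502,-200). I'll grasp 15 mm toward the stud from mid-body, so the fingers fit the bay's open stretch later.

Run:
```python
from bench import *
from h import *
C=frame(-20); g=np.array([.502,-.2003,.042])+.015*C[:,0]; q=tool(-20)
t=g-np.array([0,0,.011])
move_l([t[0],t[1],.12],.2,q); move_l(t,.12); f0=state()["ft_force"]
close(); s=state(); print("gap",s["finger_gap"],"F",(s["ft_force"]-f0).round(2),s["ee_pos"].round(4))
move_l([t[0],t[1],.2],.15); s=state(); print("gap",s["finger_gap"],"F",(s["ft_force"]-f0).round(2),s["time"])
# to above the speaker, leaning 27 deg, then calibrate cameras on the held cell
S=np.array([.575,.1065,0]); yaw=-18.8; A=frame(yaw,27); U=frame(yaw)
o=S+U@[-.004,0,.071]+np.array([0,0,.13])
move_to(o+.015*A[:,0]-.011*A[:,2],tool(yaw,27)); s=state(); print(s["time"],s["ee_pos"].round(4),s["joint_pos"].round(2))
d={n:get_image(n) for n in("scene","side","wrist")}; pickle.dump((d,s,o),open("im2.pkl","wb"))
cv2.imwrite("pics/held.png",np.hstack([cv2.resize(d[n]["frame"][60:420,120:600],(400,300)) for n in("scene","side")]))
```

```text
gap 0.03135714008145284 F [0.99 0.94 0.02] [ 0.5162 -0.2051  0.031 ]
gap 0.031522658037285774 F [ 0.79 -0.29 -2.6 ] 7.6
8.8083 [0.5886 0.1009 0.1978] [ 0.26 -0.27  1.7  -0.26  1.33 -0.97]
```

View pics/held.png

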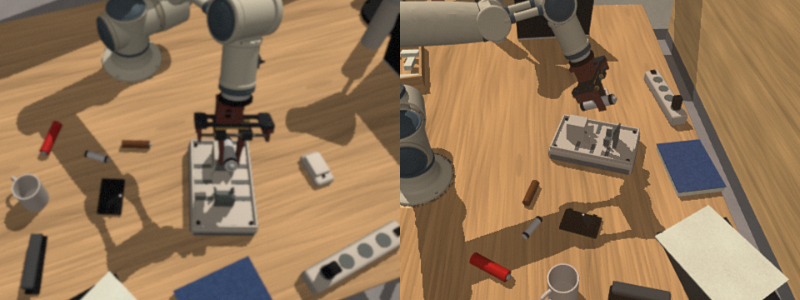

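Run:
```python
from h import *
from scipy.optimize import least_squares
d,s,o=pickle.load(open("im2.pkl","rb"))
R=Rn.from_quat(s["ee_rot"][[1,2,3,0]]).as_matrix(); A=np.c_[-R[:,0],R[:,1],-R[:,2]]
oc=s["ee_pos"]+.011*A[:,2]-.015*A[:,0]
U=frame(-18.8)
for n in d:
    P=(wcloud if n=="wrist" else cloud)(d[n])[d[n]["depth"]>0]; q=(P-oc)@A
    m=(np.hypot(q[:,1],q[:,2])<.024)&(abs(q[:,0])<.08); q=q[m]; print(n,len(q))
    if len(q)<20: continue
    b=q[((q[:,0]>-.048)&(q[:,0]<0))|((q[:,0]>.03)&(q[:,0]<.048))]
    f=lambda p:np.hypot(b[:,1]-p[0]-p[2]*b[:,0],b[:,2]-p[1]-p[3]*b[:,0])-.016
    r=least_squares(f,[0,0,0,0],loss="soft_l1",f_scale=.001)
    print(" cell off y,z mm",(r.x[:2]*1e3).round(2),"slopes deg",np.degrees(r.x[2:]).round(1),"rms",np.sqrt((f(r.x)**2).mean())*1e3,"x ext",np.percentile(q[:,0],[0.5,99.5]).round(4),len(b))
    print(" world off",(A@[0,*r.x[:2]]*1e3).round(2), "lat",(U.T@A@[0,*r.x[:2]]*1e3).round(2))
    # speaker hood roof lateral/lengthwise again, in this picture
    w=(P-[.575,.1065,0])@U; h=w[(w[:,2]>.108)&(w[:,2]<.116)&(abs(w[:,0]+.065)<.045)&(abs(w[:,1])<.04)]
    if len(h)>10: print(" hood top x",np.percentile(h[:,0],[1,99]).round(4),"y",np.percentile(h[:,1],[1,99]).round(4),len(h), np.median(h[:,2]).round(4))
D=pickle.load(open("im0.pkl","rb")); D["wrist"]=pickle.load(open("im1.pkl","rb"))[0]
for n in D:
    P=(wcloud if n=="wrist" else cloud)(D[n])[D[n]["depth"]>0];w=(P-[.575,.1065,0])@U
    h=w[(w[:,2]>.107)&(w[:,2]<.118)&(abs(w[:,0]+.065)<.045)&(abs(w[:,1])<.04)]
    print(n,"hood top x",np.percentile(h[:,0],[1,99]).round(4),"y",np.percentile(h[:,1],[1,99]).round(4),len(h), np.median(h[:,2]).round(4))
    k=w[(w[:,2]>.10)&(w[:,2]<.118)&(w[:,0]>.04)&(w[:,0]<.1)&(abs(w[:,1])<.04)]
    print("  plate x",np.percentile(k[:,0],[1,99]).round(4),"y",np.percentile(k[:,1],[1,99]).round(4),len(k))
```

```text
scene 614
 cell off y,z mm [-0.88 -0.17] slopes deg [-0.1  0. ] rms 0.7511690118364704 x ext [-0.051   0.0645] 199
 world off [-0.21 -0.86 -0.16] lat [ 0.08 -0.88 -0.16]
 hood top x [-0.0928 -0.0352] y [-0.0252 -0.013 ] 120 0.1121
side 422
 cell off y,z mm [0.18 1.32] slopes deg [-0.3  0.2] rms 1.9415989544312722 x ext [-0.0538  0.0631] 245
 world off [-0.51  0.36  1.18] lat [-0.6   0.18  1.18]
 hood top x [-0.0955 -0.0367] y [-0.0263  0.0251] 280 0.113
wrist 17751
 cell off y,z mm [ 0.28 -0.05] slopes deg [-0.4 -0.2] rms 0.5123222672567997 x ext [-0.0546  0.0385] 10143
 world off [ 0.11  0.25 -0.05] lat [ 0.02  0.28 -0.05]
 hood top x [-0.0954 -0.0369] y [-0.023   0.0257] 10321 0.1124
scene hood top x [-0.0925 -0.0351] y [-0.0247  0.0242] 503 0.1121
  plate x [0.0668 0.0748] y [-0.0219  0.0208] 60
side hood top x [-0.0956 -0.0367] y [-0.0274  0.0267] 299 0.1128
  plate x [0.0608 0.0735] y [-0.023   0.0229] 59
wrist hood top x [-0.0947 -0.0367] y [-0.0232  0.0255] 2478 0.1124
  plate x [0.0614 0.0747] y [-0.0193  0.0232] 549
```

Corrected against the held cell, the speaker pose is within about 1 mm: lateral +0.5, lengthwise -0.5. Now I'll slide the cell in, leaning 27 degrees.

```bash
cat >> h.py <<'E'
YAW=-18.8; U=frame(YAW); S=np.array([.575,.1065,0])+U@[-.0005,.0005,0]
def pose(fx,fz,tilt,off=0):  # flat end centre at speaker (fx,fz) mm, backed out off mm along the axis -> TCP pose
    A=frame(YAW,tilt); fe=S+U@[fx/1e3,0,fz/1e3]
    return fe+A[:,0]*(off+55+15)/1e3-.011*A[:,2], tool(YAW,tilt)
E
python3 - <<'E'
from bench import *
from h import *
hold(.2); F0=state()["ft_force"]
def rep(l): 
    s=state(); print(l,"F spk",(U.T@(s["ft_force"]-F0)).round(2),"gap",round(s["finger_gap"]*1e3,2),"t",round(s["time"],2)); return U.T@(s["ft_force"]-F0)
p,q=pose(-58,72.5,27,46); move_l(p,.15,q); rep("out")
for off,v in((30,.06),(20,.05),(12,.05),(8,.03),(5,.03),(3,.03),(1.5,.03),(0,.03)):
    p,q=pose(-58,72.5,27,off); move_l(p,v,q); f=rep(off)
    if np.linalg.norm(f)>8: print("stop"); break
d=get_image("side"); e=get_image("scene")
cv2.imwrite("pics/ins.png",np.hstack([cv2.resize(d["frame"][130:280,270:470],(400,300),interpolation=2),cv2.resize(e["frame"][190:340,310:510],(400,300),interpolation=2)]))
np.save("F0.npy",F0)
E
```

```text
out F spk [-0.75 -2.06  0.81] gap 31.67 t 9.91
30 F spk [-0.43 -0.78  0.49] gap 31.35 t 10.32
20 F spk [-0.91 -0.94  0.19] gap 31.52 t 10.68
12 F spk [-0.74 -1.69  0.98] gap 31.32 t 10.98
8 F spk [-0.88 -1.34  0.92] gap 31.24 t 11.27
5 F spk [-0.46 -0.73 -0.43] gap 31.33 t 11.52
3 F spk [-0.02 -1.34  0.38] gap 31.39 t 11.77
1.5 F spk [-0.01 -1.92  1.56] gap 31.25 t 12.02
0 F spk [ 0.81 -0.99  1.55] gap 31.23 t 12.27
```

View pics/ins.png

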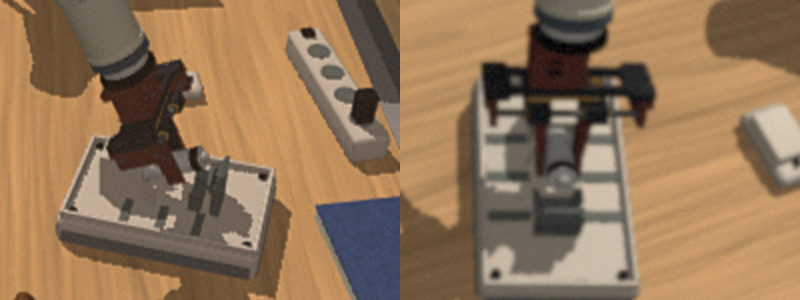

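The right panel shows the cell leaning in the hood at (565,160), with the stud at (562,178) above and short of the catch. The left panel agrees: stud at (200,158), inboard of the plate. Next I'll press the stud end down while holding the cell, following it back against the spring so the stud passes the lip gently, and watching forces.

Run:
```python
from bench import *
from h import *
F0=np.load("F0.npy"); c=lambda t:np.cos(np.radians(t))
for t,fx in((24,-59),(21,-61),(18,-63),(15,-65),(12,-66),(9,-66),(6,-66),(4,-66),(2,-66),(0.5,-66),(0,-66)):
    p,q=pose(fx,55+16*c(t)+(1.0 if t>2 else .4),t); move_l(p,.03,q); s=state(); f=U.T@(s["ft_force"]-F0)
    print(t,fx,f.round(1),"gap",round(s["finger_gap"]*1e3,2),"err",((s["ee_pos"]-p)*1e3).round(1),"t",round(s["time"],2))
    if np.linalg.norm(f)>22: print("STOP"); break
d=get_image("side"); e=get_image("scene"); w=get_image("wrist"); pickle.dump((d,e,w,state()),open("im3.pkl","wb"))
cv2.imwrite("pics/flat.png",np.hstack([cv2.resize(d["frame"][130:280,270:470],(400,300),interpolation=2),cv2.resize(e["frame"][190:340,310:510],(400,300),interpolation=2)]))
```

```text
24 -59 [ 1.5 -0.4  3.8] gap 31.56 err [ 0.6 -0.1  0.3] t 12.7
21 -61 [ 2.4 -0.6  3.4] gap 31.61 err [ 0.5 -0.1  0.2] t 12.97
18 -63 [ 3.  -0.3  3.3] gap 31.4 err [ 0.4 -0.1  0. ] t 13.23
15 -65 [ 3.9 -0.1  2.2] gap 31.17 err [ 0.3 -0.1 -0. ] t 13.51
12 -66 [ 4.  -0.4  2.1] gap 31.21 err [ 0.2 -0.1 -0.2] t 13.78
9 -66 [3.  0.2 0.5] gap 31.39 err [ 0.1 -0.1 -0.3] t 14.04
6 -66 [2.8 0.  2. ] gap 31.06 err [ 0.  -0.1 -0.3] t 14.31
4 -66 [ 3.6 -0.4  1.6] gap 31.5 err [-0.  -0.1 -0.3] t 14.56
2 -66 [ 3.5 -0.2  1.7] gap 31.23 err [ 0.  -0.1 -0.1] t 14.81
0.5 -66 [ 3.7 -1.   1.9] gap 31.52 err [ 0.1 -0.1 -0. ] t 15.06
0 -66 [ 3.5 -0.9  2.2] gap 31.43 err [ 0. -0.  0.] t 15.31
```

View pics/flat.png

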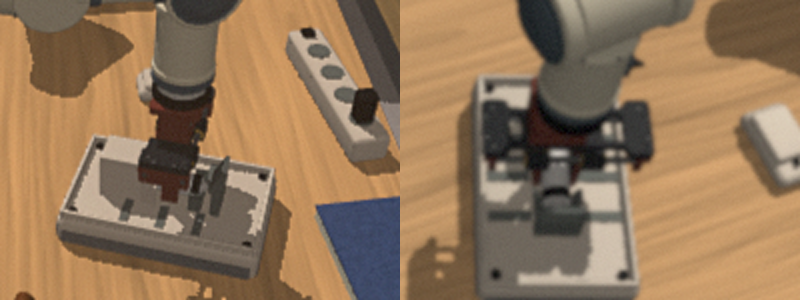

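The cell lies flat: in the side panel its band is at (197,183), inboard of the catch plate. The only force is the spring's, about 4 N. Now I'll let the spring bring it forward under the lip, open, and withdraw.

Run:
```python
from bench import *
from h import *
F0=np.load("F0.npy")
for fx in(-64,-62,-61,-60,-59.3):
    p,q=pose(fx,71.2,0); move_l(p,.03,q); s=state(); f=U.T@(s["ft_force"]-F0); print(fx,f.round(1))
    if f[0]<-4: break
gripper_open(); hold(.3); s=state(); print("open",s["finger_gap"],(U.T@(s["ft_force"]-F0)).round(1))
p=s["ee_pos"]; move_l([p[0],p[1],.18],.12); 
move_to([.47,.14,.36],tool(YAW)); hold(.3)
d={n:get_image(n) for n in("side","scene","wrist")}; pickle.dump(d,open("im4.pkl","wb")); print(state()["time"])
P=wcloud(d["wrist"])[d["wrist"]["depth"]>0]; w=(P-S)@U
for n in d:
    P=(wcloud if n=="wrist" else cloud)(d[n])[d[n]["depth"]>0]; w=(P-S)@U
    for a,b in((-.03,-.015),(-.01,.01),(.01,.03),(.03,.048),(.048,.056)):
        k=w[(w[:,0]>a)&(w[:,0]<b)&(abs(w[:,1])<.015)&(w[:,2]<.2)]
        if len(k): print(n,a,b,"z top",np.percentile(k[:,2],[50,95]).round(4),"y at top",np.median(k[k[:,2]>np.percentile(k[:,2],80),1]).round(4))
cv2.imwrite("pics/fin.png",np.hstack([cv2.resize(d["side"]["frame"][175:280,290:430],(400,300),interpolation=2),cv2.resize(d["wrist"]["frame"][:360,80:560],(400,300))]))
```

```text
-64 [ 2.5 -1.1  1.4]
-62 [ 3.7 -1.8  2.6]
-61 [ 2.2 -1.4  3.1]
-60 [ 2.4 -0.1  2.2]
-59.3 [ 1.  -0.1  3.4]
open 0.08805869852462621 [-1.5 -1.   1.7]
20.4667
side -0.03 -0.015 z top [0.0836 0.09  ] y at top -0.0018
side -0.01 0.01 z top [0.0794 0.0884] y at top -0.0015
side 0.01 0.03 z top [0.0808 0.0891] y at top -0.002
side 0.03 0.048 z top [0.0846 0.0889] y at top 0.0004
side 0.048 0.056 z top [0.0603 0.088 ] y at top -0.0012
scene -0.03 -0.015 z top [0.0848 0.0877] y at top -0.0013
scene -0.01 0.01 z top [0.0843 0.0882] y at top -0.0012
scene 0.01 0.03 z top [0.0847 0.0884] y at top -0.0008
scene 0.03 0.048 z top [0.0849 0.0888] y at top -0.0015
scene 0.048 0.056 z top [0.0834 0.0882] y at top -0.0015
wrist -0.03 -0.015 z top [0.0859 0.0883] y at top 0.0009
wrist -0.01 0.01 z top [0.0858 0.088 ] y at top 0.0003
wrist 0.01 0.03 z top [0.0854 0.0878] y at top 0.001
wrist 0.03 0.048 z top [0.0856 0.0879] y at top -0.0003
wrist 0.048 0.056 z top [0.0851 0.0881] y at top -0.0016
```

View pics/fin.png

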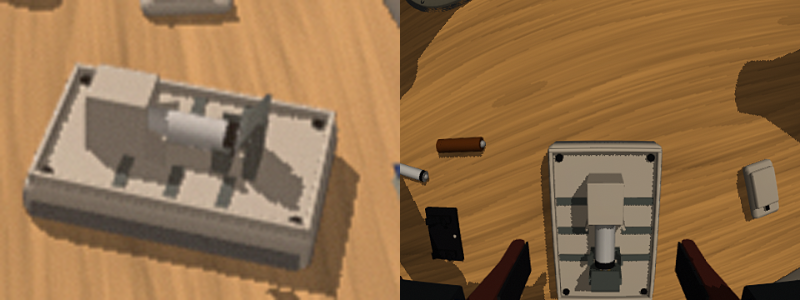

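The cell lies level (top at z 88 along its whole length, lateral error under 2 mm), with its band against the catch at (232,137) in the side panel. One last numeric check: the body end should be at x ≈ 51, meaning the stud is under the lip.

Run:
```python
from bench import *
from h import *
d=pickle.load(open("im4.pkl","rb"))
for n in("wrist","scene","side"):
    P=(wcloud if n=="wrist" else cloud)(d[n])[d[n]["depth"]>0]; w=(P-S)@U
    k=w[(abs(w[:,1])<.008)&(w[:,0]>.03)&(w[:,0]<.08)]
    print(n,[(x,round(np.median(k[(k[:,0]*1e3>=x)&(k[:,0]*1e3<x+2),2])*1e3)) for x in range(40,76,2) if ((k[:,0]*1e3>=x)&(k[:,0]*1e3<x+2)).any()])
    c=w[(abs(w[:,1])<.015)&(w[:,2]>.084)&(w[:,2]<.0885)&(w[:,0]<.056)]; print(" body end x",np.percentile(c[:,0],99).round(4))
```

```text
wrist [(40, 87), (42, 88), (44, 87), (46, 87), (48, 87), (50, 86), (52, 83), (54, 85), (56, 89), (58, 92), (60, 97), (62, 102), (64, 107), (66, 111), (68, 114), (70, 116), (72, 115), (74, 114)]
 body end x 0.0558
scene [(40, 86), (42, 87), (44, 88), (46, 86), (48, 85), (50, 83), (52, 82), (54, 85), (62, 82), (64, 85), (66, 85), (68, 86), (70, 113), (72, 72), (74, 69)]
 body end x 0.0549
side [(40, 88), (42, 88), (44, 87), (46, 86), (48, 87), (50, 75), (52, 63), (54, 48), (56, 93), (58, 96), (60, 100), (62, 105), (64, 109), (66, 113), (68, 115), (70, 88), (72, 87), (74, 48)]
 body end x 0.0554
```

The body top runs to x ≈ 50–51, so the stud tip is at about 60, past the lip edge at 55. The stud is held under the catch.

```bash
python3 -c "
from bench import *
job_done()"
```

```text
the job is handed in; nothing more can be done
```

The cell is in the speaker's battery bay, flat and held under the catch, and the job is handed in. It took about 20.5 s of the 58 s allowed.

I gripped the cell in its cradle and slid its flat end under the hood, leaning 27°, onto the spring contact. I then laid the stud end down while still holding it, following it back about 10 mm against the spring. Because I held it back that far, the stud passed behind the sloping plate and lip instead of being forced down over them. The spring then brought it forward under the lip, and I opened the fingers and withdrew.

**Last checks:**
- **Level:** the top of the cell reads z 87–88 along its whole length (87 expected).
- **Held under the lip:** the body ends at x 50–51 (51 expected), which puts the stud tip at about 60, past the lip edge at 55. My automatic estimate of the body end gave 55–56 because it also caught points on the catch plate, so I read it from the height profile instead.
- **Sideways:** the cameras disagreed slightly, from about -2 to +1 mm, which is within their calibration.
- **Force:** readings stayed at or below about 5 N, sampled at the end of each move during the insertion and laying-down. That is far below the 60 N forcing limit.
- **Other things on the desk:** I moved none of them; I did not measure their positions afterwards.

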